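# Press-test the arm of the freshly loaded tape dispenser

### The job

A new roll has just been fitted to one of the two tape dispensers, the one with the big full roll. With the fingertips, gently press the tab at the front end of its sprung roll arm down to its stop, hold it there for about a second, then let it spring back up and move clear. Do not touch the tape itself or shove or lift the dispenser, and leave the nearly used-up dispenser, the mug of markers, the tray and the bulldog clip alone.

Things in the scene. Friction and masses are not known exactly. Their poses are not given: they have to be found in the camera images.
- full_dispenser: Loose grey plastic tape dispenser, 1 kg, base 200 (x) by 70 (y) by 22 mm high, with the full roll. Origin: centre of underside; z up; -x end is the front (cutter post 42 mm high at x = -98 to -86 mm, arm tab), +x end the rear (hinge cheeks 67 mm high). Arm hinge parallel to y at x = 70, z = 55 mm.
- full_tab (a point): Centre of the flat top of the full-roll arm's front tab, the spot to press: grey plate 36 (x) by 54 (y) by 6 mm, 72 mm ahead (-x) of the dispenser's origin on its centre line, top 80 mm above the bench with the arm up, about 49 mm at the stop (31 mm travel). Open from above; the roll's rim is 19 mm behind the tab's rear edge.
- full_arm (a joint): Hinge of the full-roll dispenser's arm, rad: 0 = up (sprung rest position), grows as the tab is pressed down, 0.22 = at its stop. The spring asks for about 1.3 N at the tab at first and 3 to 4 N at the stop, and brings the arm back up by itself.
- full_roll: The full roll of tape on that arm: 70 mm diameter, 24 mm wide, cream, its axis parallel to the dispenser's y. Origin at its centre, 70 mm ahead (-x) of the hinge and 72 mm above the bench with the arm up; its top is 107 mm above the bench. Goes down with the arm.
- spent_dispenser: Loose grey plastic tape dispenser, 1 kg, base 200 (x) by 70 (y) by 22 mm high, with the nearly used-up roll (36 mm diameter); to be left alone. Origin: centre of underside; z up; -x end is the front (cutter post 42 mm high at x = -98 to -86 mm, arm tab), +x end the rear (hinge cheeks 67 mm high). Arm hinge parallel to y at x = 70, z = 55 mm.
- spent_arm (a joint): Hinge of the nearly used-up dispenser's arm, rad: 0 = up, 0.22 = at its stop; same spring, its tab also 72 mm ahead of the dispenser's origin and 80 mm high.
- mug: White ceramic mug, 82 mm diameter, 95 mm high, with three capped black markers standing in it up to about 150 mm above the bench. Loose. Origin: centre of the underside; handle at +y.
- tray: Clear acrylic two-tier stacking tray with paper, 320 (x) by 240 (y) by 99 mm high, loose. Origin: centre of the underside.
- clip: Small aluminium bulldog clip lying on the bench, about 60 (x) by 50 (y) by 32 mm high, loose. Origin on the bench under its middle.
Things that resemble listed ones, but are neither listed nor needed, are in the scene too. Leave any yellow look-alike of the full_dispenser alone.

How it is judged (in metres and radians):
On the way, in this order (a step that is already met when the one before it is completed fails the run):
1. the fingertips hold the full-roll dispenser's arm pressed down (at least 0.17 of 0.22 rad) for half a second (value of joint full_arm above 0.17 rad and contact force between the fingers and full_dispenser above 0.3 N), for 0.5 s.
2. the arm is let back up (value of joint full_arm below 0.03 rad), for 0.2 s.
At the end, for the whole second after the job is handed in: The full-roll dispenser's arm has been held down and is back up (within 0.03 rad of rest), that dispenser stands flat within 15 mm of where it was, and the other dispenser (arm up), mug, tray and clip are within 10 mm of where they were (value of joint each of full_arm, spent_arm below 0.03 rad and distance of full_dispenser from where it was at the start of the episode below 0.015 m and linear speed of full_dispenser below 0.02 m/s and angle between full_dispenser's own z axis and vertical below 0.05 rad and distance of each of spent_dispenser, mug, tray, clip from where it was at the start of the episode below 0.01 m); the robot touches nothing.
It fails at once if the full-roll dispenser is pressed or knocked with more than 25 N (contact force between any of the fingers, the arm and full_dispenser above 25 N).
It fails at once if the robot touches the full tape roll (contact force between any of the fingers, the arm and full_roll above 0.5 N).
It fails at once if the full-roll dispenser is shoved more than 15 mm, lifted or tipped (distance of full_dispenser from where it was at the start of the episode above 0.015 m or angle between full_dispenser's own z axis and vertical above 0.1 rad).
It fails at once if a bystander (other dispenser, mug, tray or clip) is moved more than 10 mm, or the other dispenser's arm is pressed (value of joint spent_arm above 0.04 rad or distance of any of spent_dispenser, mug, tray, clip from where it was at the start of the episode above 0.01 m).
It fails at once if the robot pushes on a bystander with more than 2 N (contact force between any of the fingers, the arm and spent_dispenser above 2 N or contact force between any of the fingers, the arm and mug above 2 N or contact force between any of the fingers, the arm and tray above 2 N or contact force between any of the fingers, the arm and clip above 2 N).
It also fails if it takes over 32 s, if anything falls off the work surface, if the arm or the gripper's body presses on something with over 40 N, if the wrist force passes 120 N, or if a joint passes its speed limit or range.

### The arm

A 7-joint arm with a two-finger parallel gripper is mounted at the origin on the work surface. World frame = base frame: x ahead of the robot, y to its left, z up, the work surface at z = 0. Lengths are in mm, angles in degrees, forces in N, time in s.
With the tool pointing down it reaches from about 400 to 875 mm from the base axis. Payload 6.5 kg.
Tool frame: the origin (TCP) lies on the centre line of the jaws, within the pads' length; the fingertips stand 19 mm ahead of it and the grasp point (between the pads) is the TCP; z points along the fingers, x is the direction in which the jaws open and shut, and the axes are right-handed (so a half turn about z gives the same grasp; the last joint's range is limited). The gripper opens to 85 mm and grips with 20 to 120 N. Pads are 22 mm wide; open, the fingers measure 114 mm over their backs; the gripper's body (76 mm by 85 mm) begins 54 mm behind the grasp point. The pads swing forward as they close: fully open they stand 13 mm farther back than shut.
Start: joints at [61.811, 30.733, -0.252, 88.115, 0.149, 61.152, -4.079], TCP at [268.478, -591.954, 250.29] pointing down, gripper open.
Joint ranges: [-154.64, 154.64], [-21.42, 123.67], [-72.66, 72.17], [13.99, 137.28], [-74.86, 254.86], [10.95, 109.41], [-158.01, 158.01]. Speed limits (degrees/s): [136.94, 136.94, 180, 180, 180, 180, 180].

### API

Orientations are given as a 3x3 rotation matrix whose columns are the frame's x, y, z axes.
In Python, from rig import bot, cams gives the robot as it stands.
- The arm moves only by the tool carry_out, never from a script. Its argument "motion" is text: rows parted by semicolons, each of 7 numbers parted by spaces: the shift along the tool's x, y, z in m, then the turn, a rotation vector about the tool's x, y, z in rad, then the closure, from 0 (fully open) to 1 (shut). A call has 1 to 5 rows; each row shifts and turns the pose as measured when the row begins, along the tool's axes as they then stand; what a row does not reach is not made up. A row lasts 1/12 s, in which the tool goes at most 41.7 mm and 7.16 degrees, less where a joint would pass 70% of its speed; a pose out of reach is approached as far as the arm can. A call with a gripper value outside its range is refused whole. The fingers move at their own pace and stop on an object; "squeeze" is the grip in N (left out, the last holds). Time passes only in rows, so rows that do not move let the fingers close. It gives the time, the measured TCP pose, the force and the opening at its end, in the units of the state.
- bot.get_state(): the state, without advancing time (a new reading comes with each control period).
- cams.snapshot(name): name is "scene" or "top" or "wrist"; returns the picture (400x640x3 uint8, blue, green, red); there is no depth.
- cams.camera_params(name): a dict with "K" (3x3 intrinsics, pixels), "eye" and "orientation" of the camera in the world; the wrist camera has in their place "hand_eye" (4x4, takes a point from camera to tool coordinates, whose origin is the TCP and whose axes are the tool frame's). Camera axes: x right, y down, z forward; pixel columns grow to the right and rows downward; lengths in mm; the calibration is good to about 2 mm. A picture is of the moment at which its call begins: read the wrist's pose just before it. camera_params takes no time and is no camera call.
- bot.hand_in(): hands the job in, once; it reports no verdict.
The state is a dict: "t": time; "q": joint angles; "joint_vel": joint speeds; "tau": joint torques, N m; "tcp_pos": TCP position; "tool_rot": TCP orientation; "ft_force": force on the tool from outside, world axes, zero at the start; "wrist_torque": the same for the moment, N m; "gripper_width": finger opening in mm.
Only numpy, scipy, OpenCV 4.12 (cv2) and the standard library are available. Lean on these libraries where they do the work, as an engineer would, in place of code of your own. Each camera call takes 0.05 s, during which the arm holds its last target. There are 200 camera calls.

## Working session

There is one attempt and no reset: what is moved stays moved. The work goes in short steps, Python scripts to look and compute and a tool call to move; the robot and the scene stay as the last step left them, time stands still between calls to the robot, and variables do not carry over. Pictures are saved under pics/ and viewed, about 8 in all and at most 12, crops included, and the job is handed in when it is done.

Besides the shell and the picture viewer there is one more tool, called after ">>>" by a JSON object that holds its "method" and its "body". carry_out: Moves the arm, as the interface text tells. Its arguments: {"type":"object","properties":{"motion":{"type":"string"},"squeeze":{"type":"number"}},"required":["motion"]}

```bash
mkdir -p pics; python3 - <<'E'
from rig import bot,cams
import cv2
for n in("scene","top"):
    cv2.imwrite(f"pics/{n}0.png",cams.snapshot(n)); print(n,cams.camera_params(n))
print(cams.camera_params("wrist"))
s=bot.get_state();print(s["t"],s["tcp_pos"],s["tool_rot"],s["gripper_width"])
E
```

```text
scene {'K': array([[465.54646303,   0.        , 322.7235376 ],
       [  0.        , 465.54646303, 196.92072669],
       [  0.        ,   0.        ,   1.        ]]), 'eye': array([1080.44332646,  560.5976778 ,  899.21076149]), 'orientation': array([[-0.62371356,  0.60220116, -0.49833238],
       [ 0.78161431,  0.47415571, -0.40528438],
       [-0.00777558, -0.64228509, -0.76642639]])}
top {'K': array([[420.10097966,   0.        , 317.61870717],
       [  0.        , 420.10097966, 197.51074548],
       [  0.        ,   0.        ,   1.        ]]), 'eye': array([353.62959842, 112.27070126, 998.27884277]), 'orientation': array([[-0.0023712 , -0.98058536,  0.19607836],
       [-0.99997537,  0.00362028,  0.00601216],
       [-0.00660529, -0.19605927, -0.9805698 ]])}
{'K': array([[338.16710207,   0.        , 326.05594283],
       [  0.        , 338.16710207, 199.97446709],
       [  0.        ,   0.        ,   1.        ]]), 'hand_eye': array([[ 9.99999320e-01, -1.15806797e-03,  1.33798576e-04,
         7.18486807e-01],
       [ 1.05464332e-03,  9.47600235e-01,  3.19456855e-01,
        -8.30100930e+01],
       [-4.96740313e-04, -3.19456497e-01,  9.47600812e-01,
        -1.24480927e+02],
       [ 0.00000000e+00,  0.00000000e+00,  0.00000000e+00,
         1.00000000e+00]])}
0.1 [ 268.24842545 -591.49501833  249.51415681] [[ 4.13089458e-01 -9.10690166e-01 -7.21646251e-04]
 [-9.10689171e-01 -4.13090076e-01  1.35011864e-03]
 [-1.52764467e-03  9.94756497e-05 -9.99998828e-01]] 85.48463058822381
```

View pics/top0.png

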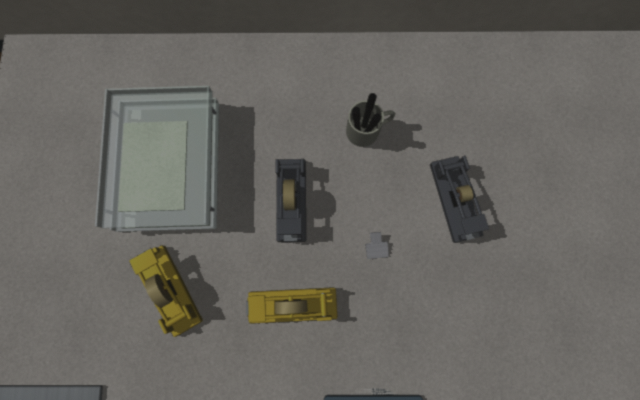

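View pics/scene0.png

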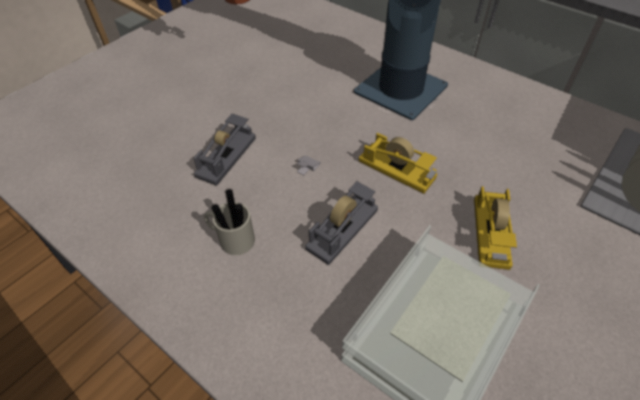

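The top view shows the full grey dispenser at about (291,200), with its front toward the robot near (291,238). The spent one is at (460,200), and the yellow look-alikes are at lower left. Next I'll zoom in on the full one in both views.

```bash
cat > h.py <<'E'
import numpy as np
from rig import bot,cams
def ray(name,px,z,s=None):
    p=cams.camera_params(name); d=np.linalg.inv(p["K"])@[px[0],px[1],1]
    if name=="wrist":
        H=p["hand_eye"];R=np.array(s["tool_rot"]);e=R@H[:3,3]+s["tcp_pos"];d=R@H[:3,:3]@d
    else: e=p["eye"];d=p["orientation"]@d
    return e+d*(z-e[2])/d[2]
def proj(name,X):
    p=cams.camera_params(name); c=p["K"]@p["orientation"].T@(np.array(X)-p["eye"]); return c[:2]/c[2]
E
python3 - <<'E'
import cv2,numpy as np
from h import *
a=cv2.imread("pics/top0.png")[150:250,260:340]; b=cv2.imread("pics/scene0.png")[170:270,295:385]
f=lambda i,k:cv2.resize(i,(k*i.shape[1]//1,k*i.shape[0]),interpolation=cv2.INTER_CUBIC)
c=np.hstack([f(a,4),f(b,4)]);c=np.clip(c*1.8,0,255).astype('uint8');cv2.imwrite("pics/z.png",c)
for px in [(291,241),(291,160)]: print(ray("top",px,22),ray("top",px,80))
for px in [(340,258),(309,240)]: print(ray("scene",px,0))
E
```

```text
[446.0588945  180.33374855  22.        ] [440.56773876 176.29017353  80.        ]
[641.4336655  182.29861733  22.        ] [624.33543992 178.13831091  80.        ]
[612.89656174 228.728248     0.        ]
[6.18415147e+02 1.41886607e+02 1.13686838e-13]
```

View pics/z.png

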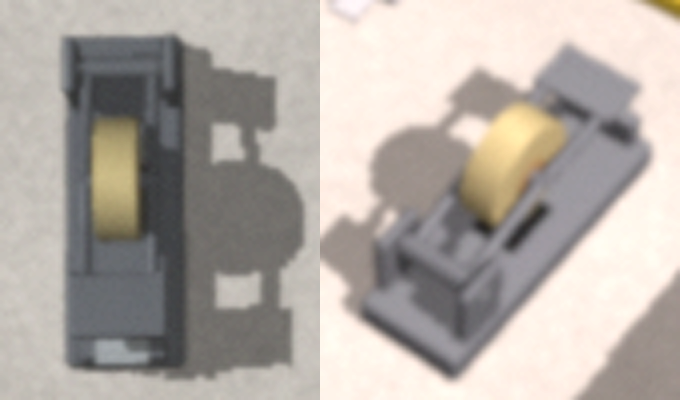

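The zoomed crop shows the tab as a flat plate. It is centred near (288.5,226) in the top view and (362,190.5) in the scene view.

```bash
python3 - <<'E'
from h import *
print(ray("top",(288.5,225.9),80),ray("scene",(362,190.5),80))
for p in [(276.5,218),(300.5,218),(276.5,233.7),(300.5,233.7)]: print(ray("top",p,80).round(1))
# base left edge / front edge
for p in [(276,159.5),(276.5,241.5),(305.5,241.5),(305.5,160)]: print(ray("top",p,22).round(1))
s=bot.get_state();print(s["q"])
E
```

```text
[473.78285599 182.12760062  80.        ] [476.20193872 186.89528414  80.        ]
[491.4 208.8  80. ]
[491.3 155.8  80. ]
[456.7 208.3  80. ]
[456.5 155.6  80. ]
[642.8 218.6  22. ]
[445. 214.  22.]
[444.8 146.6  22. ]
[641.3 147.3  22. ]
[61.81190042 30.7731822  -0.25454891 88.1630064   0.14819632 61.15185313
 -4.07941791]
```

>>> {"method": "carry_out", "body": {"motion": "0 0 0 0 0 0.107 1; 0 0 0 0 0 0.107 1; 0 0 0 0 0 0.107 1; 0 0 0 0 0 0.107 1; 0 0 0 0 0 0 1"}}

```text
t: 0.52
tcp_pos: [267.3, -589.9, 246.8]
tool_rot: [[-0.022, -1.0, -0.003], [-1.0, 0.022, 0.006], [-0.006, 0.003, -1.0]]
ft_force: [-0.9, 0.0, -0.3]
gripper_width: 25.4
```

>>> {"method": "carry_out", "body": {"motion": "-0.040 -0.015 0 0 0 0 1; -0.040 -0.015 0 0 0 0 1; -0.040 -0.015 0 0 0 0 1; -0.040 -0.015 0 0 0 0 1; -0.040 -0.015 0 0 0 0 1"}}

```text
t: 0.93
tcp_pos: [338.6, -399.1, 244.5]
tool_rot: [[-0.02, -1.0, -0.009], [-1.0, 0.02, 0.001], [-0.001, 0.009, -1.0]]
ft_force: [0.7, -0.3, 0.3]
gripper_width: -0.0
```

>>> {"method": "carry_out", "body": {"motion": "-0.038 -0.012 0 0 0 0 1; -0.038 -0.012 0 0 0 0 1; -0.038 -0.012 0 0 0 0 1; -0.038 -0.012 0 0 0 0 1; -0.038 -0.012 0 0 0 0 1"}}

```text
t: 1.35
tcp_pos: [401.8, -200.7, 244.0]
tool_rot: [[-0.0, -1.0, -0.009], [-1.0, 0.0, -0.0], [0.0, 0.009, -1.0]]
ft_force: [1.5, -0.8, 0.2]
gripper_width: 0.0
```

>>> {"method": "carry_out", "body": {"motion": "-0.038 -0.008 0 0 0 0 1; -0.038 -0.008 0 0 0 0 1; -0.038 -0.008 0 0 0 0 1; -0.038 -0.008 0 0 0 0 1; -0.038 -0.008 0 0 0 0 1"}}

```text
t: 1.77
tcp_pos: [440.8, -0.6, 244.2]
tool_rot: [[0.019, -1.0, -0.006], [-1.0, -0.019, -0.003], [0.002, 0.006, -1.0]]
ft_force: [1.7, -0.5, 0.1]
gripper_width: 0.3
```

>>> {"method": "carry_out", "body": {"motion": "-0.037 -0.008 0 0 0 0 1; -0.037 -0.008 0 0 0 0 1; -0.037 -0.007 0 0 0 0 1; -0.036 -0.007 0 0 0 0 1; -0.025 -0.006 0 0 0 0 1"}}

```text
t: 2.18
tcp_pos: [471.6, 184.1, 244.1]
tool_rot: [[0.042, -0.999, -0.004], [-0.999, -0.042, -0.002], [0.002, 0.004, -1.0]]
ft_force: [-0.1, -0.2, -0.1]
gripper_width: -0.2
```

>>> {"method": "carry_out", "body": {"motion": "0 0 0 0 0 0.02 1; 0 0 0 0 0 0 1"}}

```text
t: 2.35
tcp_pos: [471.2, 191.6, 244.1]
tool_rot: [[0.037, -0.999, -0.004], [-0.999, -0.037, 0.002], [-0.002, 0.004, -1.0]]
ft_force: [-1.0, -0.5, -1.0]
gripper_width: -0.2
```

```bash
python3 - <<'E'
from h import *
import cv2,pickle
s=bot.get_state();im=cams.snapshot("wrist");cv2.imwrite("pics/w1.png",im)
pickle.dump(s,open("s1.pkl","wb"));print(s["t"],s["tcp_pos"],s["tool_rot"],s["ft_force"],s["q"])
E
```

```text
2.35 [471.20882377 191.62283625 244.08423714] [[ 0.03708069 -0.9993055  -0.0036794 ]
 [-0.99931046 -0.0370874   0.00177013]
 [-0.00190536  0.00361123 -0.99999166]] [-0.97409147 -0.5452946  -0.97385118] [ -11.24895584   18.74460998  -19.20814795  108.66453525    7.27812386
   53.92210955 -121.69737347]
```

View pics/w1.png

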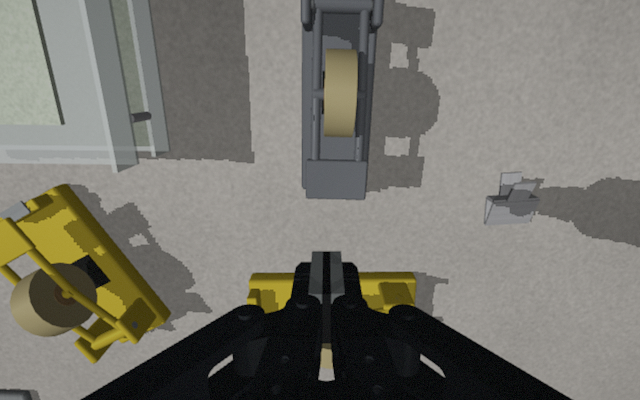

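The wrist view shows the tab plate spanning about (306–368, 160–199) with the roll behind it. The closed fingers are at the bottom centre.

```bash
python3 - <<'E'
from h import *
import pickle
s=pickle.load(open("s1.pkl","rb"))
for p in [(307,161),(368,161),(366,199),(306,198),(337,179.5)]: print(ray("wrist",p,80,s).round(1))
print(ray("wrist",(340,137),75,s))
E
```

```text
[491.7 208.8  80. ]
[493.6 156.   80. ]
[458.8 155.1  80. ]
[457.8 209.1  80. ]
[476. 182.  80.]
[512.62704823 181.0039415   75.        ]
```

>>> {"method": "carry_out", "body": {"motion": "0.010 -0.002 0.025 0 0 -0.037 1; 0 0 0.03 0 0 0 1; 0 0 0.03 0 0 0 1; 0 0 0.015 0 0 0 1; 0 0 0 0 0 0 1"}}

```text
t: 2.82
tcp_pos: [475.6, 174.2, 142.6]
tool_rot: [[0.078, -0.997, 0.002], [-0.997, -0.078, 0.0], [0.0, -0.002, -1.0]]
ft_force: [-0.5, -0.2, -1.4]
gripper_width: 0.2
```

>>> {"method": "carry_out", "body": {"motion": "0 0 0 0 0 0 1; 0 0 0 0 0 0 1"}}

```text
t: 2.98
tcp_pos: [475.4, 171.2, 142.8]
tool_rot: [[0.076, -0.997, 0.0], [-0.997, -0.076, -0.002], [0.002, -0.0, -1.0]]
ft_force: [-0.0, -0.3, -0.7]
gripper_width: -0.1
```

>>> {"method": "carry_out", "body": {"motion": "-0.009 0.001 0 0 0 0.07 1; 0 0 0 0 0 0 1; 0 0 0 0 0 0 1; 0 0 0 0 0 0 1"}}

```text
t: 3.32
tcp_pos: [476.6, 178.6, 147.2]
tool_rot: [[0.006, -1.0, 0.007], [-1.0, -0.006, -0.001], [0.001, -0.007, -1.0]]
ft_force: [-0.2, -0.6, -0.7]
gripper_width: 0.0
```

>>> {"method": "carry_out", "body": {"motion": "-0.002 0.003 0.010 0 0 0 1; 0 0 0.010 0 0 0 1; 0 0 0.010 0 0 0 1; 0 0 0.003 0 0 0 1; 0 0 0 0 0 0 1"}}

```text
t: 3.73
tcp_pos: [474.3, 179.8, 111.7]
tool_rot: [[0.009, -1.0, 0.009], [-1.0, -0.009, -0.001], [0.001, -0.009, -1.0]]
ft_force: [0.6, -0.4, 0.3]
gripper_width: 0.6
```

>>> {"method": "carry_out", "body": {"motion": "-0.001 0.001 0.005 0 0 0 1; 0 0 0.005 0 0 0 1; 0 0 0.005 0 0 0 1; 0 0 0.004 0 0 0 1"}}

```text
t: 4.07
tcp_pos: [472.8, 180.8, 90.7]
tool_rot: [[0.009, -1.0, 0.008], [-1.0, -0.009, -0.001], [0.001, -0.008, -1.0]]
ft_force: [-1.4, -0.4, 2.6]
gripper_width: 0.2
```

Contact, at about 2 N. Continuing down; the stop should be at TCP z ≈ 68.

>>> {"method": "carry_out", "body": {"motion": "0 0 0.004 0 0 0 1; 0 0 0.004 0 0 0 1; 0 0 0.004 0 0 0 1"}}

```text
t: 4.32
tcp_pos: [471.9, 180.8, 77.3]
tool_rot: [[0.01, -1.0, 0.006], [-1.0, -0.01, -0.002], [0.002, -0.006, -1.0]]
ft_force: [-1.6, -0.8, 2.2]
gripper_width: -0.2
```

```bash
python3 - <<'E'
from h import *
import cv2,numpy as np
s=bot.get_state();w=cams.snapshot("wrist")[100:400,120:520]
b=cv2.resize(cams.snapshot("scene")[150:270,280:440],None,fx=2.5,fy=2.5,interpolation=cv2.INTER_CUBIC)
cv2.imwrite("pics/w2.png",np.hstack([w,b]));print(s["t"],s["tcp_pos"],s["ft_force"])
E
```

```text
4.3167 [471.8993041  180.80105309  77.31734444] [-1.64233659 -0.82604734  2.23258767]
```

View pics/w2.png

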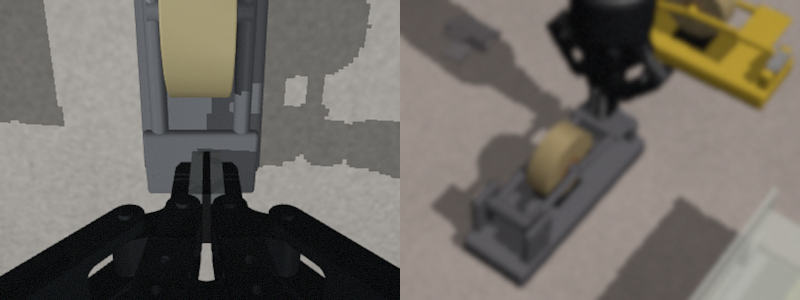

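The tips sit on the tab, clear of the roll (wrist crop: tips at about (206,150–190), roll edge at row 97). I'll press on to the stop in small steps.

>>> {"method": "carry_out", "body": {"motion": "0 0 0.003 0 0 0 1; 0 0 0.002 0 0 0 1; 0 0 0.002 0 0 0 1"}}

```text
t: 4.67
tcp_pos: [472.0, 180.8, 70.2]
tool_rot: [[0.009, -1.0, 0.006], [-1.0, -0.01, -0.002], [0.002, -0.006, -1.0]]
ft_force: [-1.5, 0.3, 3.2]
gripper_width: 0.0
```

>>> {"method": "carry_out", "body": {"motion": "0 0 0.001 0 0 0 1; 0 0 0.001 0 0 0 1; 0 0 0.001 0 0 0 1"}}

```text
t: 4.92
tcp_pos: [472.2, 180.9, 67.6]
tool_rot: [[0.009, -1.0, 0.006], [-1.0, -0.009, -0.002], [0.002, -0.006, -1.0]]
ft_force: [-5.5, -1.6, 15.4]
gripper_width: 0.2
```

>>> {"method": "carry_out", "body": {"motion": "0 0 -0.0007 0 0 0 1; 0 0 0 0 0 0 1"}}

```text
t: 5.08
tcp_pos: [472.1, 180.8, 68.9]
tool_rot: [[0.009, -1.0, 0.006], [-1.0, -0.009, -0.003], [0.003, -0.006, -1.0]]
ft_force: [-2.0, -0.8, 2.7]
gripper_width: 0.2
```

>>> {"method": "carry_out", "body": {"motion": "0 0 0 0 0 0 1; 0 0 0 0 0 0 1; 0 0 0 0 0 0 1; 0 0 0 0 0 0 1; 0 0 0 0 0 0 1"}}

```text
t: 5.5
tcp_pos: [472.1, 180.8, 68.9]
tool_rot: [[0.009, -1.0, 0.006], [-1.0, -0.009, -0.003], [0.003, -0.006, -1.0]]
ft_force: [-2.5, 0.8, 3.2]
gripper_width: 0.2
```

>>> {"method": "carry_out", "body": {"motion": "0 0 0 0 0 0 1; 0 0 0 0 0 0 1; 0 0 0 0 0 0 1; 0 0 0 0 0 0 1; 0 0 0 0 0 0 1"}}

```text
t: 5.92
tcp_pos: [472.1, 180.9, 68.9]
tool_rot: [[0.009, -1.0, 0.006], [-1.0, -0.009, -0.003], [0.003, -0.006, -1.0]]
ft_force: [-2.2, -0.4, 3.6]
gripper_width: -0.2
```

Held for a second at about 3 N. Now lifting gently, then clear.

>>> {"method": "carry_out", "body": {"motion": "0 0 -0.006 0 0 0 1; 0 0 -0.006 0 0 0 1; 0 0 -0.006 0 0 0 1; 0 0 -0.006 0 0 0 1; 0 0 -0.008 0 0 0 1"}}

```text
t: 6.33
tcp_pos: [473.5, 180.9, 103.2]
tool_rot: [[0.009, -1.0, 0.008], [-1.0, -0.009, -0.002], [0.002, -0.008, -1.0]]
ft_force: [0.7, 0.2, 1.2]
gripper_width: 0.2
```

>>> {"method": "carry_out", "body": {"motion": "0 0 -0.01 0 0 0 1; 0 0 -0.02 0 0 0 1; 0 0 -0.03 0 0 0 1; 0 0 -0.03 0 0 0 1; 0 0 -0.02 0 0 0 1"}}

```text
t: 6.75
tcp_pos: [470.0, 180.1, 218.4]
tool_rot: [[0.01, -1.0, 0.003], [-1.0, -0.01, -0.004], [0.004, -0.003, -1.0]]
ft_force: [0.7, 0.4, -0.1]
gripper_width: 0.3
```

>>> {"method": "carry_out", "body": {"motion": "0 0 -0.03 0 0 0 1; 0 0 -0.02 0 0 0 1; 0 0 0 0 0 0 1; 0 0 0 0 0 0 1; 0 0 0 0 0 0 1"}}

```text
t: 7.17
tcp_pos: [470.9, 181.3, 279.4]
tool_rot: [[0.01, -1.0, 0.013], [-1.0, -0.01, 0.001], [-0.0, -0.013, -1.0]]
ft_force: [0.8, 0.5, -1.4]
gripper_width: 0.2
```

```bash
python3 - <<'E'
from h import *
import cv2,numpy as np,pickle
s=bot.get_state();w=cams.snapshot("wrist");cv2.imwrite("pics/w3.png",w);pickle.dump(s,open("s3.pkl","wb"))
d=cv2.absdiff(cams.snapshot("top"),cv2.imread("pics/top0.png")).max(2)
for n,(x0,x1,y0,y1) in dict(spent=(425,490,150,245),mug=(340,400,85,150),clip=(362,392,228,262),tray=(95,220,85,235),full=(272,310,155,215)).items(): print(n,(d[y0:y1,x0:x1]>40).sum())
print(s["t"],s["tcp_pos"],s["ft_force"])
E
```

```text
spent 0
mug 0
clip 241
tray 781
full 607
7.1667 [470.88109373 181.28414463 279.37371302] [ 0.82561106  0.48604411 -1.41615753]
```

View pics/w3.png

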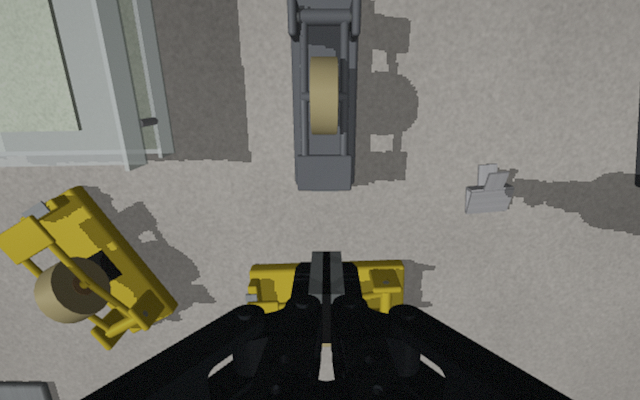

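The wrist view shows the arm up again, with the tab at about (297–352, 155–190). Clip, tray and full dispenser changed in the top view, possibly from the robot covering or shading them, so I'll compare positions between the two wrist views.

```bash
python3 - <<'E'
from h import *
import pickle
a,b=[pickle.load(open(f,"rb")) for f in("s1.pkl","s3.pkl")]
for n,p,q,z in [("tab rl",(307,161),(297,156),80),("tab rr",(368,161),(352,156),80),("tab fr",(366,199),(351,190),80),("tab fl",(306,198),(297,190),80),
 ("clip fl",(485,223),(465,213),5),("tray corner",(119,171),(130,170),99)]:
    print(n,ray("wrist",p,z,a).round(1),ray("wrist",q,z,b).round(1))
print(bot.hand_in())
E
```

```text
tab rl [491.7 208.8  80. ] [492.3 209.3  80. ]
tab rr [493.6 156.   80. ] [492.8 156.   80. ]
tab fr [458.9 155.1  80. ] [458.5 155.9  80. ]
tab fl [457.9 209.1  80. ] [458.  209.9  80. ]
clip fl [409.6   4.8   5. ] [408.    5.6   5. ]
tray corner [482.  361.4  99. ] [481.4 362.3  99. ]
the job is handed in; nothing more can be done
None
```

I pressed the full-roll dispenser's tab down to its stop with closed fingertips and held it there for about a second at roughly 3 N. Then I let it spring back and lifted clear to about 280 mm. The job is handed in, at about 7 s of the 32 s allowed.

- **Force:** the reading briefly touched 15 N at the stop, against the 25 N limit, and I backed off at once.
- **Arm and dispenser:** the wrist camera puts the tab's corners within 1 mm of where they were before the press, taken at the arm-up height. So the arm is back up and the dispenser has not moved.
- **Clip and tray:** the wrist camera shows both within about 2 mm of where they were, which is about the calibration error.
- **Spent dispenser and mug:** the top view shows no change.
- **Check that disagreed:** the top-view comparison flagged changed pixels at the clip, tray and full dispenser. I put that down to the robot covering or shading them, since the wrist positions agree. I did not take another top view with the robot out of the way.

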